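Clip the honing steel into its holder

TASK

Put the honing steel away in its holder on the counter: press the rod down between the spring fingers of both clips until they snap round it, and slide it along gently until its tip is fully home against the bottom of the tip cup. Do not force the clips or the cup, and leave the other things on the counter alone.

Things in the scene. Friction and masses are not known exactly. Their poses are not given: they have to be found in the camera images.
- steel: loose honing steel, 264 mm long, 240 g: steel rod 14 mm thick, black tip cap 18 mm thick on the last 15 mm, bolster plate 30 x 18 mm, black handle. Lies flat on handle and tip cap, axis 9 mm up. Origin on the axis at mid rod, 83 mm from the tip and from the bolster's face; x runs to the tip, y across the handle's wide side. Balances 25 mm from the origin, on the handle's side.
- tip (a point): very end of the tip cap, on the axis (steel x = +83 mm); x as the steel's.
- handle (a point): middle of the black handle, on the axis (steel x = -133 mm). The handle is 26 mm wide, 18 mm thick and 89 mm long; its butt end is at steel x = -181 mm. When the rod is clipped in, the handle juts out past the board's end, its underside 27 mm above the counter.
- holder: fixed wooden board 190 x 56 mm, top 14 mm above the counter, with two steel spring clips (14 mm wide along x) and, at one end, a black tip cup in line. Origin under its middle at counter height; x runs along the board to the cup, z up. Between the clips 76 mm are free for the gripper's fingers. All contact forces on it added up, the clips' own pinch of 20 to 25 N included, must stay below 45 N.
- seat (a point): on the line of the clipped-in rod's axis, 36 mm above the holder's origin; axes as the holder's. The cup's hole lies on this line: 22 mm wide, 15 mm deep, open to the clips, closed above, so the tip enters lengthwise only. The cup is set in slots: its bottom is 66 to 84 mm from here along x, not known closer; feel for it. Over 15 N on the bottom is too much.
- clip_handle_side (a point): centre of the clip far from the cup, on the clipped-in rod's axis (holder x = -74 mm). Each clip has two sprung steel fingers, flared at the top to 21 mm apart at 51 mm above the counter, closing to a gap of 10 mm at 41 mm height. They centre a rod laid in the flares.
- clip_cup_side (a point): centre of the clip near the cup, on the clipped-in rod's axis (holder x = +16 mm). A rod laid in the flares rests with its axis 47 to 48 mm above the counter; 5 to 8 N a clip (10 to 16 N for both at once) spreads the fingers, and it snaps down onto a rubber pad, axis 36 mm up. Clipped in, it slides lengthwise against 4 to 7 N of friction.
- garlic: loose garlic bulb, 56 mm, origin under its middle; to be left alone.
- spice_jar: loose spice jar, 44 mm wide, 96 mm tall, origin under its middle; to be left alone.
- mill: loose wooden pepper mill, 58 mm wide, 170 mm tall, origin under its middle; to be left alone.

How it is judged:
By the outcome, as a careful person would: the job done as asked, in the order asked, and still so for the second after the job is handed in, with the robot touching nothing.
It also fails if it takes over 64 s, if anything falls off the work surface, if the arm or the gripper's body presses on something with over 40 N, if the wrist force passes 120 N, or if a joint passes its speed limit or range.

ROBOT

A 7-joint arm with a two-finger parallel gripper is mounted at the origin on a cart in front of the work surface, level with it; the furniture and walls round the work are solid. World frame = base frame: x ahead of the robot, y to its left, z up, the work surface at z = 0. Lengths are in m, angles in degrees, forces in N, time in s.
With the tool pointing down it reaches from about 0.425 to 0.8 m from the base axis. Payload 8.3 kg.
Tool frame: the origin (TCP) lies between the finger pads; the fingertips stand 11 mm ahead of it and the grasp point (between the pads) lies 8 mm behind it; z points along the fingers, y is the line along which they close (so a half turn about z gives the same grasp; the last joint's range is limited). The gripper opens to 85 mm and grips with 20 to 120 N. Pads are 22 mm wide; open, the fingers measure 114 mm over their backs; the gripper's body (76 mm by 85 mm) begins 54 mm behind the grasp point. The pads swing forward as they close: fully open they stand 13 mm farther back than shut.
Start: joints at [64.062, 21.967, 0.94, 78.501, -0.361, 79.538, -2.664], TCP at [0.238, -0.578, 0.242] pointing down, gripper open.
Joint ranges: [-169.22, 169.22], [-14.56, 117.87], [-87.37, 89.26], [10.42, 133.3], [-82.24, 262.24], [0.94, 117.77], [-172.7, 172.7]. Speed limits (degrees/s): [136.94, 136.94, 172.46, 172.46, 180, 180, 180].

INTERFACE

Orientations are given as [roll, pitch, yaw] about the fixed x, y, z axes, in that order (R = Rz(yaw) Ry(pitch) Rx(roll)).
In Python, from rig import r, vision, spotter gives the robot as it stands.
- The arm moves only by the tool servo_tool, never from a script. Its argument "targets" is one flat list of numbers, 7 for each row, row after row: the shift along the tool's x, y, z in units of 30 mm (1.0 is 30 mm), then the turn, a rotation vector about the tool's x, y, z in units of 6 degrees (1.0 is 6 degrees), then the opening, from -1 (shut) to 1 (fully open). In form: [tx, ty, tz, rx, ry, rz, grip, tx, ty, tz, rx, ry, rz, grip, ...]. A call has 1 to 12 rows; each row shifts and turns the commanded pose from where the row before left it, along the tool's axes as they then stand; what a row does not reach is not made up. A row lasts 1/10 s, in which the tool goes at most 50 mm and 8.59 degrees, less where a joint would pass 70% of its speed; a pose out of reach is approached as far as the arm can. A call is refused whole if a number of a shift passes 1 or a number of a turn 1, either way. A call with a gripper value outside its range is refused whole. The fingers move at their own pace and stop on an object; "squeeze" is the grip in N (left out, the last holds). Time passes only in rows, so rows that do not move let the fingers close. It gives the time, the measured TCP pose, the force, the opening and the grip force at its end, in the units of the state.
- r.get_state(): the state, without advancing time (a new reading comes with each control period).
- vision.read_camera(name): name is "scene" or "side" or "wrist"; returns a dict with "color" (480x640x3 uint8, red, green, blue), "K" (3x3 intrinsics, pixels), "R" (3x3) and "t" (3): a world point X has camera coordinates R X + t; the wrist camera has in their place "tool_from_camera" (4x4, takes a point from camera to tool coordinates, whose origin is the TCP and whose axes are the flange's). Camera axes: x right, y down, z forward; pixel columns grow to the right and rows downward; lengths in m; the calibration is good to about 2 mm. A picture is of the moment at which its call begins: read the wrist's pose just before it. There is no depth.
- r.hand_in(): hands the job in; it is judged then, once.
Trained networks look in a picture, given as the dict that the camera call returned (one of the last four; its "shot" number tells which), for a name from the list of things; names that differ only in an ending like _2 or _b are one class to them, and where a whole thing is asked for, a point or a joint stands for the part that bears it (a point fixed in the world has none). Each returns a list of dicts, best first, with "score" (0 to 1); they miss things now and then, are a little off and sometimes report something else, mostly with a low value. They report only what shows in the picture. A call takes as long as a camera call.
- spotter.boxes_of(thing, picture): "position" ([x, y, z] in m, in the coordinates of the camera as it stood for that picture, good to about 4 mm: the middle of the surface that is visible of it).
- spotter.place_of(thing, picture): "position" ([x, y, z] in m, in the coordinates of the camera as it stood for that picture, good to about 4 mm: a listed point, or the origin of a listed thing).
The state is a dict: "time_s": time; "joint_positions": joint angles; "qd": joint speeds; "effort": joint torques, N m; "tool_pos": TCP position; "orientation": TCP orientation; "force": force on the tool from outside, world axes, zero at the start; "wrist_torque": the same for the moment, N m; "finger_gap": finger opening in m; "gripper_force": force on a finger pad.
Only numpy, scipy, OpenCV 4.12 (cv2) and the standard library are available. Lean on these libraries where they do the work, as an engineer would, in place of code of your own. Each camera call takes 0.05 s, during which the arm holds its last target. There are 200 camera calls.

## Working session

There is one attempt and no reset: what is moved stays moved. The work goes in short steps, Python scripts to look and compute and a tool call to move; the robot and the scene stay as the last step left them, time stands still between calls to the robot, and variables do not carry over. Pictures are saved under pics/ and viewed, at most 10 in all, crops included, and the job is handed in when it is done.

Besides the shell and the picture viewer there is one more tool, called after "Request:" by a JSON object that holds its "name" and its "arguments", one argument or row to a line. servo_tool: Moves the arm, as the interface text tells. Its arguments: {"type":"object","properties":{"targets":{"type":"array","items":{"type":"number"}},"squeeze":{"type":"number"}},"required":["targets"]}

```bash
mkdir -p pics; cat > h.py <<'E'
import numpy as np, cv2
from rig import r, vision, spotter
from scipy.spatial.transform import Rotation as Ro
def T():
    s=r.get_state(); M=np.eye(4); M[:3,:3]=Ro.from_euler('xyz',s['orientation'],degrees=True).as_matrix(); M[:3,3]=s['tool_pos']; return M
def shot(n):
    M=T(); p=vision.read_camera(n)
    if n=='wrist': W=M@np.array(p['tool_from_camera'])
    else:
        W=np.eye(4); W[:3,:3]=np.array(p['R']).T; W[:3,3]=-W[:3,:3]@np.array(p['t'])
    p['W']=W; return p
def find(th,p,k=2):
    o=[]
    for d in spotter.place_of(th,p)[:k]:
        o.append((round(d['score'],2),np.round((p['W']@np.r_[d['position'],1])[:3],4)))
    return o
def save(p,f): cv2.imwrite('pics/'+f,p['color'][...,::-1])
def ray(p,u,v,z):
    d=p['W'][:3,:3]@np.linalg.inv(p['K'])@[u,v,1]; c=p['W'][:3,3]; return c+d*(z-c[2])/d[2]
def pix(p,X):
    q=np.linalg.inv(p['W'])@np.r_[X,1]; q=np.array(p['K'])@q[:3]; return q[:2]/q[2]
E
python3 - <<'E'
from h import *
print(r.get_state())
ims=[]
for n in ['scene','side','wrist']:
    p=shot(n); ims.append(p['color'])
    for t in ['steel','tip','handle','seat','clip_handle_side','clip_cup_side','holder','garlic','spice_jar','mill']:
        print(n,t,[(a,b.tolist()) for a,b in find(t,p,1)])
    save(p,n+'0.png')
E
```

```text
{'time_s': 0.0, 'joint_positions': array([64.06237044, 22.01563272,  0.93973103, 78.56230217, -0.36230078,
       79.53847079, -2.66469367]), 'qd': array([-4.93658575e-03, -7.32044808e-05, -9.12173374e-02,  7.62162358e-02,
       -1.00584055e-01,  1.30628155e-03, -3.07378264e-02]), 'effort': array([ 4.60673198e-05, -6.27600217e+01,  8.44370127e-01, -3.71828198e+01,
        1.67243346e-02,  1.40861244e-02,  2.05494723e-05]), 'tool_pos': array([ 0.23733935, -0.5776515 ,  0.24126707]), 'orientation': array([-1.79886416e+02,  1.38853528e-03,  2.23352313e+01]), 'force': array([-0.57998697, -0.73645288, -0.45553561]), 'wrist_torque': array([ 0.03220928, -0.0187233 ,  0.00242331]), 'gripper_force': 0.0, 'finger_gap': 0.0856125524313554}
scene steel [(0.71, [0.4879, -0.2789, 0.008])]
scene tip [(0.66, [0.4944, -0.3602, 0.0111])]
scene handle [(0.68, [0.4816, -0.1435, 0.0084])]
scene seat [(0.91, [0.5983, -0.236, 0.0332])]
scene clip_handle_side [(0.59, [0.5991, -0.1643, 0.0343])]
scene clip_cup_side [(0.83, [0.6012, -0.2531, 0.0377])]
scene holder [(0.96, [0.5992, -0.2385, 0.003])]
scene garlic [(0.91, [0.7208, -0.2649, -0.0002])]
scene spice_jar [(0.74, [0.7264, -0.3612, 0.0004])]
scene mill [(0.67, [0.7724, -0.215, -0.0012])]
side steel [(0.7, [0.4878, -0.2761, 0.0088])]
side tip [(0.84, [0.4898, -0.3606, 0.0144])]
side handle [(0.69, [0.4861, -0.1472, 0.0091])]
side seat [(0.66, [0.5969, -0.2361, 0.043])]
side clip_handle_side [(0.68, [0.5972, -0.2348, 0.0411])]
side clip_cup_side [(0.56, [0.5983, -0.2519, 0.0385])]
side holder [(0.68, [0.5986, -0.2356, 0.0014])]
side garlic [(0.91, [0.7169, -0.2668, 0.0028])]
side spice_jar [(0.62, [0.7231, -0.3578, 0.0031])]
side mill [(0.61, [0.7763, -0.2143, -0.0019])]
wrist steel []
wrist tip []
wrist handle []
wrist seat []
wrist clip_handle_side []
wrist clip_cup_side []
wrist holder []
wrist garlic []
wrist spice_jar []
wrist mill []
```

View pics/scene0.png

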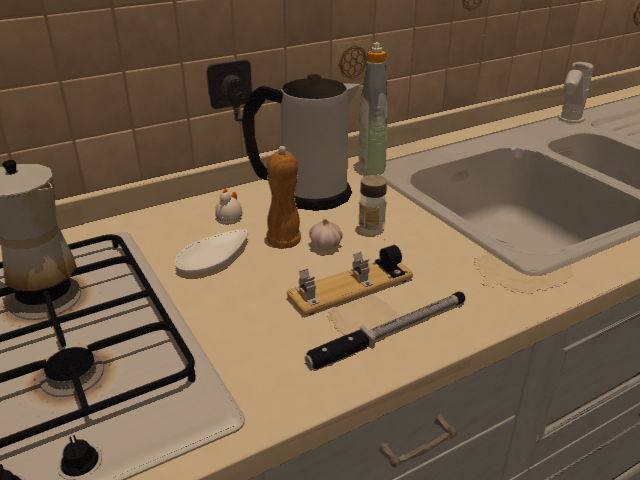

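View pics/side0.png

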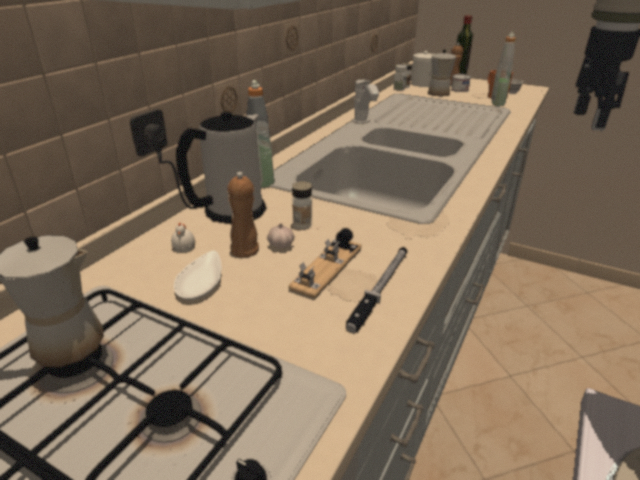

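The scene view shows the holder near (350,285), cup at its right end. The steel lies in front of it from (338,348) to (460,298), tip to the right, roughly parallel. The side view agrees. Next I move the wrist camera above them.

Request:
{"name": "servo_tool", "arguments": {
  "targets": [0.96,-0.45,0,0,0,0,1,0.96,-0.45,0,0,0,0,1,0.96,-0.45,0,0,0,0,1,0.96,-0.45,0,0,0,0,1,0.96,-0.45,0,0,0,0,1,0.96,-0.45,0,0,0,0,1,0.96,-0.45,0,0,0,0,1,0.96,-0.45,0,0,0,0,1,0.96,-0.45,0,0,0,0,1,0.96,-0.45,0,0,0,0,1,0.96,-0.45,0,0,0,0,1,0.96,-0.45,0,0,0,0,1]
}}

```text
time_s: 2.85
tool_pos: [0.4964, -0.2959, 0.2425]
orientation: [180.0, -0.0, 22.3]
force: [0.1, -0.7, -0.2]
finger_gap: 0.0851
gripper_force: 0.0
```

Request:
{"name": "servo_tool", "arguments": {
  "targets": [0.96,-0.45,0,0,0,-1,1,0.96,-0.45,0,0,0,-1,1,0,0,0,0,0,-1,1,0,0,0,0,0,-1,1,0,0,0,0,0,-1,1,0,0,0,0,0,-1,1,0,0,0,0,0,-1,1,0,0,0,0,0,-1,1,0,0,0,0,0,-1,1,0,0,0,0,0,-1,1,0,0,0,0,0,-1,1,0,0,0,0,0,-0.6,1]
}}

```text
time_s: 4.05
tool_pos: [0.5361, -0.248, 0.2424]
orientation: [180.0, 0.0, 92.2]
force: [-0.7, -0.6, 0.1]
finger_gap: 0.0852
gripper_force: 0.0
```

```bash
cat > look.py <<'E'
from h import *
import sys
p=shot('wrist'); save(p,sys.argv[1]); s=r.get_state()
print(s['time_s'],s['tool_pos'],s['orientation'],s['force'],s['joint_positions'].round(1))
for t in ['steel','tip','handle','seat','clip_handle_side','clip_cup_side','holder']:
    print(t,[(a,b.tolist()) for a,b in find(t,p,2)])
E
python3 look.py w1.png
```

```text
4.1 [ 0.5360315  -0.24804006  0.24233646] [1.79998004e+02 1.62854743e-03 9.23087793e+01] [0.34020925 0.10678809 0.92504121] [ 39.1  19.3 -22.7  83.4   7.5  78.8  18.5]
steel [(0.81, [0.4914, -0.2758, 0.0094])]
tip [(0.55, [0.4897, -0.3589, 0.0056])]
handle [(0.88, [0.4847, -0.148, 0.011]), (0.47, [0.5991, -0.2601, 0.0344])]
seat [(0.93, [0.5991, -0.2398, 0.0367])]
clip_handle_side [(0.94, [0.6017, -0.1662, 0.0373])]
clip_cup_side [(0.96, [0.5988, -0.2571, 0.0366])]
holder [(0.79, [0.5986, -0.2381, 0.0007])]
```

View pics/w1.png

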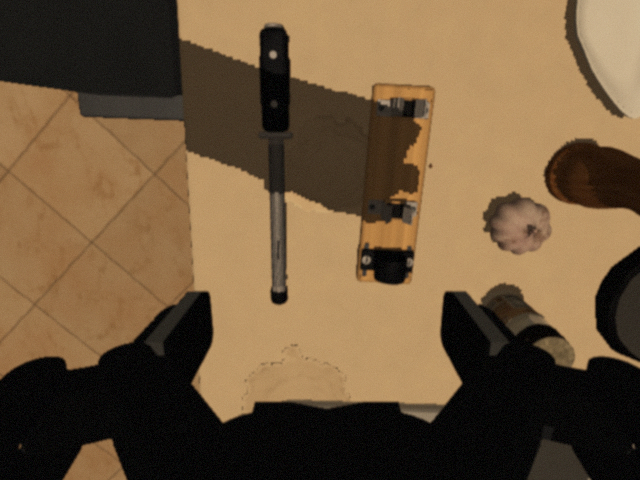

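The wrist view shows the steel vertical, butt near (275,26) and tip near (280,302). The board's corners are near (374,84), (434,87), (411,283) and (358,280), with the cup at the bottom.

```bash
python3 - <<'E'
from h import *
p=shot('wrist')
a=ray(p,275,26,.012);b=ray(p,280,302,.009);c=ray(p,276.5,131,.009)
print('butt',a,'tip',b,'bolster',c,np.linalg.norm(a-b)); d=b-a; print(np.degrees(np.arctan2(d[1],d[0])))
C=[ray(p,*q,.014) for q in [(374,84),(434,87),(411,283),(358,280)]]
for q in C: print(q)
m=np.mean(C,0); ax=(C[2]+C[3]-C[0]-C[1])/2; print('mid',m,np.linalg.norm(ax),np.degrees(np.arctan2(ax[1],ax[0])))
# finer: color rows for steel and holder
g=cv2.resize(p['color'][0:320,230:450],None,fx=2.6,fy=1.8,interpolation=cv2.INTER_CUBIC); cv2.imwrite('pics/w1z.png',g[...,::-1])
E
```

```text
butt [ 0.48790517 -0.10063578  0.012     ] tip [ 0.49170015 -0.35871606  0.009     ] bolster [ 0.48855975 -0.18713821  0.009     ] 0.2581256085887898
-89.1575467127342
[ 0.57490673 -0.14439483  0.014     ]
[ 0.62785579 -0.14519406  0.014     ]
[ 0.62438788 -0.33116631  0.014     ]
[ 0.5707675  -0.32960612  0.014     ]
mid [ 0.59947948 -0.23759033  0.014     ] 0.1856307434611045 -91.17407223528272
```

View pics/w1z.png

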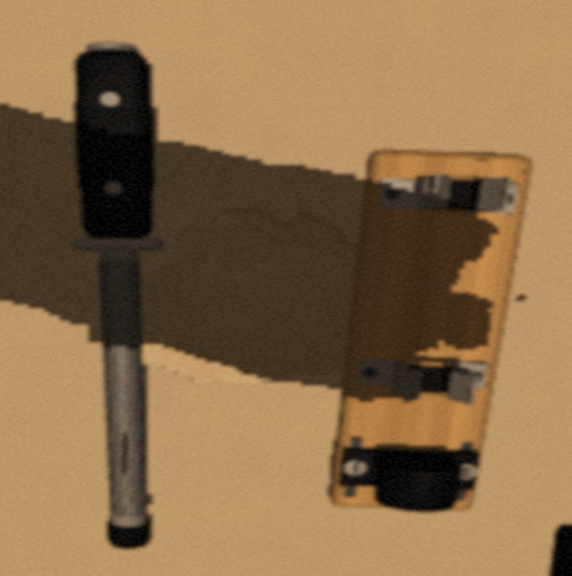

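Request:
{"name": "servo_tool", "arguments": {
  "targets": [-0.1,-0.3,0.4,0,0,0.25,1,-0.1,-0.3,0.6,0,0,0,1,-0.1,-0.3,0.6,0,0,0,1,-0.1,-0.3,0.6,0,0,0,1,-0.1,-0.3,0.6,0,0,0,1,0,-0.05,0.6,0,0,0,1,0,0,0.6,0,0,0,1,0,0,0.6,0,0,0,1,0,0,0.6,0,0,0,1,0,0,0.6,0,0,0,1,0,0,0.5,0,0,0,1,0,0,0,0,0,0,1]
}}

```text
time_s: 5.7
tool_pos: [0.4884, -0.2628, 0.0512]
orientation: [-179.8, -0.1, 90.4]
force: [0.5, -0.5, -0.7]
finger_gap: 0.0852
gripper_force: 0.0
```

```bash
python3 look.py w2.png
```

```text
5.75 [ 0.4892269  -0.26317649  0.0525513 ] [-1.79905969e+02 -6.21027899e-02  9.04313899e+01] [-0.03451226 -0.54820702  0.17970855] [ 41.5  24.9 -20.4 101.5  10.3  55.5  17.3]
steel [(0.72, [0.4894, -0.2779, 0.009])]
tip []
handle []
seat [(0.78, [0.5998, -0.241, 0.0377])]
clip_handle_side []
clip_cup_side [(0.72, [0.5987, -0.2596, 0.036])]
holder [(0.55, [0.5966, -0.2356, 0.0016]), (0.55, [0.5976, -0.2611, 0.0341])]
```

View pics/w2.png

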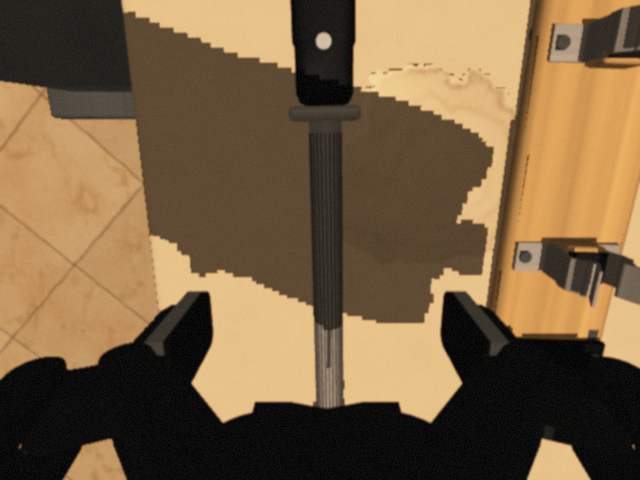

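The rod is centred between the fingers. It runs from the bolster face at about (325,120) to (330,405), nearly aligned with the tool.

```bash
python3 - <<'E'
from h import *
p=shot('wrist')
for u,v,z in [(325,119,.009),(325,140,.016),(329.5,400,.016),(323,40,.018)]: print(ray(p,u,v,z))
s=r.get_state();print(s['tool_pos'],s['orientation'])
E
```

```text
[ 0.48943974 -0.19427747  0.009     ]
[ 0.48950052 -0.2030335   0.016     ]
[ 0.4925463  -0.33459626  0.016     ]
[ 0.48850345 -0.16435721  0.018     ]
[ 0.49009981 -0.26368791  0.05390363] [1.79949253e+02 2.87834700e-02 9.04301607e+01]
```

Request:
{"name": "servo_tool", "arguments": {
  "targets": [0,0.03,0.45,0,0,-0.15,1,0,0,0.45,0,0,0,1,0,0,0.3,0,0,0,1,0,0,0.14,0,0,0,1,0,0,0,0,0,0,1,0,0,0,0,0,0,1]
}}

```text
time_s: 6.75
tool_pos: [0.4908, -0.2635, 0.0131]
orientation: [180.0, -0.0, 91.3]
force: [-0.4, 0.2, 1.0]
finger_gap: 0.0853
gripper_force: 0.0
```

Request:
{"name": "servo_tool", "arguments": {
  "targets": [0,0,0,0,0,0,-1,0,0,0,0,0,0,-1,0,0,0,0,0,0,-1,0,0,0,0,0,0,-1,0,0,0,0,0,0,-1,0,0,0,0,0,0,-1,0,0,0,0,0,0,-1,0,0,0,0,0,0,-1,0,0,0,0,0,0,-1,0,0,0,0,0,0,-1],
  "squeeze": 60
}}

```text
time_s: 7.75
tool_pos: [0.4909, -0.2636, 0.0134]
orientation: [180.0, 0.0, 91.3]
force: [-1.6, 0.4, 4.8]
finger_gap: 0.0113
gripper_force: 58.7
```

Request:
{"name": "servo_tool", "arguments": {
  "targets": [0,0,-0.1,0,0,0,-1,0,0,-0.3,0,0,0,-1,0,0,-0.3,0,0,0,-1,0,0,0,0,0,0,-1,0,0,0,0,0,0,-1]
}}

```text
time_s: 8.25
tool_pos: [0.4909, -0.2636, 0.0345]
orientation: [180.0, 0.0, 91.3]
force: [-0.4, -0.2, -0.9]
finger_gap: 0.0112
gripper_force: 58.6
```

```bash
python3 - <<'E'
from h import *
for n in ['side','scene','wrist']:
    p=shot(n); print(n,[find(t,p,1) for t in ['steel','tip','handle']])
    if n=='side': g1=cv2.resize(p['color'][180:360,300:470],None,fx=2.3,fy=3,interpolation=cv2.INTER_CUBIC)
    if n=='wrist': g2=cv2.resize(p['color'],(400,540))
g=np.hstack([g1[:540],g2]); cv2.imwrite('pics/g3.png',g[...,::-1])
s=r.get_state();print(s['tool_pos'],s['force'],s['wrist_torque'],s['finger_gap'])
E
```

```text
side [[(0.68, array([ 0.493 , -0.2783,  0.0332]))], [(0.56, array([ 0.491 , -0.3607,  0.0361]))], [(0.68, array([ 0.4867, -0.1421,  0.0311]))]]
scene [[], [(0.82, array([ 0.4965, -0.3582,  0.0298]))], [(0.6, array([ 0.4848, -0.1459,  0.0301]))]]
wrist [[(0.83, array([ 0.4916, -0.2772,  0.0302]))], [], []]
[ 0.49068095 -0.26346174  0.03407055] [-0.27094478 -0.00334398 -1.6708793 ] [-0.01706945 -0.03557454 -0.05878131] 0.011935438820212958
```

View pics/g3.png

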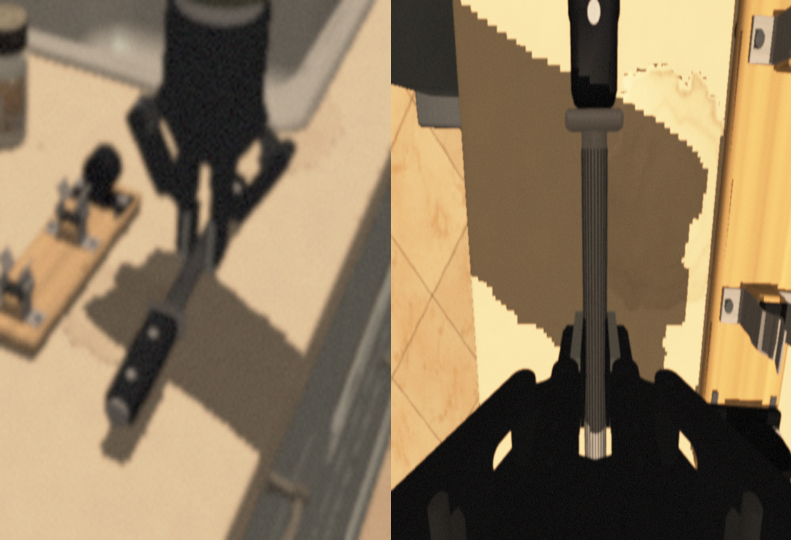

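The rod lifted level; the rod axis is about 4 mm below the TCP. I carry it high over the holder.

Request:
{"name": "servo_tool", "arguments": {
  "targets": [0,0,-0.4,0,0,0,-1,0,0,-0.6,0,0,0,-1,0,0,-0.6,0,0,0,-1,0.1,0.2,-0.6,0,0,0,-1,0.4,0.6,0,0,0,0,-1,0.4,0.6,0,0,0,0.1,-1,0.4,0.6,0,0,0,0.1,-1,0.4,0.6,0,0,0,0.1,-1,0.4,0.6,0,0,0,0.1,-1,0.27,0.4,0,0,0,0,-1,0,0.1,0,0,0,0,-1,0,0,0,0,0,0,-1]
}}

```text
time_s: 10.05
tool_pos: [0.601, -0.192, 0.1002]
orientation: [-180.0, 0.0, 89.0]
force: [0.1, 0.2, -2.9]
finger_gap: 0.0116
gripper_force: 58.7
```

```bash
python3 look.py w4.png; python3 - <<'E'
from h import *
s=r.get_state();print(s['tool_pos'],s['orientation'])
for n in ['side','scene']:
    p=shot(n); print(n,[find(t,p,1) for t in ['steel','tip','handle','clip_cup_side','clip_handle_side','seat','holder']]); save(p,n+'4.png')
E
```

```text
10.1 [ 0.60051632 -0.19262533  0.10012742] [-1.79966767e+02  3.10799878e-02  8.88946603e+01] [-0.50677485  0.19257329 -1.32382726] [ 30.5  30.1 -21.6  87.1  11.8  65.    5.4]
steel [(0.9, [0.6006, -0.2049, 0.0957])]
tip []
handle []
seat []
clip_handle_side []
clip_cup_side []
holder []
[ 0.60079858 -0.19205568  0.10021566] [1.79999930e+02 7.79666946e-03 8.88985351e+01]
side [[(0.93, array([ 0.6014, -0.2052,  0.097 ]))], [(0.93, array([ 0.5969, -0.286 ,  0.0981]))], [(0.71, array([ 0.6001, -0.0709,  0.0969]))], [(0.6, array([ 0.5997, -0.2511,  0.0369]))], [(0.81, array([ 0.5971, -0.1652,  0.0359]))], [(0.87, array([ 0.5974, -0.2354,  0.0392]))], [(0.71, array([ 0.5975, -0.2353,  0.0009]))]]
scene [[(0.62, array([ 0.6002, -0.207 ,  0.0969]))], [(0.86, array([ 0.6021, -0.2863,  0.0977]))], [(0.63, array([ 0.6024, -0.0746,  0.0973]))], [(0.83, array([ 0.5988, -0.2531,  0.0344]))], [(0.9, array([ 0.5997, -0.1648,  0.0305]))], [(0.95, array([ 0.595 , -0.2348,  0.0321]))], [(0.85, array([ 0.601 , -0.2369,  0.001 ]))]]
```

View pics/w4.png

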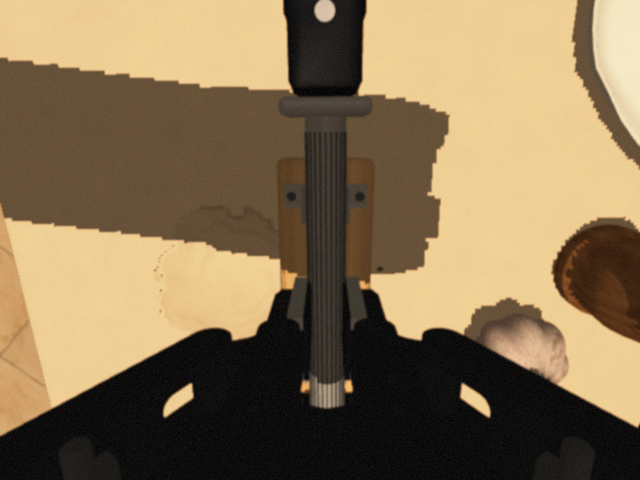

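The rod hangs over the board. The handle-side clip's screws are at (291,196) and (359,196), the board end is at row 158 (columns 278–373), and the bolster face is at row 115.

```bash
python3 - <<'E'
from h import *
p=shot('wrist'); s=r.get_state(); print(s['tool_pos'])
for n,u,v,z in [('scrL',291,196,.0165),('scrR',359,196,.0165),('endL',281,158,.014),('endR',372,158,.014),('edgeL',278,165,.014),('edgeL2',281,270,.014),('edgeR',374,165,.014),('edgeR2',371,270,.014),('bolst',325,116,.096),('rod',325,135,.103),('rod',327,370,.103)]: print(n,ray(p,u,v,z).round(4))
E
```

```text
[ 0.60111664 -0.19153618  0.10010837]
scrL [ 0.5819 -0.1628  0.0165]
scrR [ 0.6204 -0.1636  0.0165]
endL [ 0.5771 -0.1417  0.014 ]
endR [ 0.6278 -0.1427  0.014 ]
edgeL [ 0.5752 -0.1456  0.014 ]
edgeL2 [ 0.5736 -0.2083  0.014 ]
edgeR [ 0.6289 -0.1466  0.014 ]
edgeR2 [ 0.628  -0.2093  0.014 ]
bolst [ 0.6023 -0.1218  0.096 ]
rod [ 0.6021 -0.1279  0.103 ]
rod [ 0.6011 -0.2155  0.103 ]
```

Request:
{"name": "servo_tool", "arguments": {
  "targets": [0.13,0,0.1,0,0,0,-1,0,0,0.4,0,0,0,-1,0,0,0.4,0,0,0,-1,0,0,0.3,0,0,0,-1,0,0,0.2,0,0,0,-1,0,0,0.1,0,0,0,-1,0,0,0,0,0,0,-1,0,0,0,0,0,0,-1]
}}

```text
time_s: 12.1
tool_pos: [0.6015, -0.1877, 0.0555]
orientation: [180.0, 0.0, 88.9]
force: [-0.3, -0.2, -0.7]
finger_gap: 0.0115
gripper_force: 58.7
```

```bash
python3 - <<'E'
from h import *
p=shot('wrist'); s=r.get_state(); print(s['tool_pos'],s['force'],s['wrist_torque'])
a=cv2.resize(p['color'][:420,200:460],(350,565))
q=shot('side'); b=cv2.resize(q['color'][220:310,270:390],(440,330),interpolation=cv2.INTER_CUBIC); b=np.vstack([b,np.zeros((235,440,3),np.uint8)])
q=shot('scene'); c=cv2.resize(q['color'][230:320,270:440],(440,235),interpolation=cv2.INTER_CUBIC); b[330:]=c
cv2.imwrite('pics/g5.png',np.hstack([a,b])[...,::-1])
E
```

```text
[ 0.60157207 -0.18775378  0.05565938] [ 0.33410922  0.06337262 -1.74660001] [ 0.054032    0.00937699 -0.07278846]
```

View pics/g5.png

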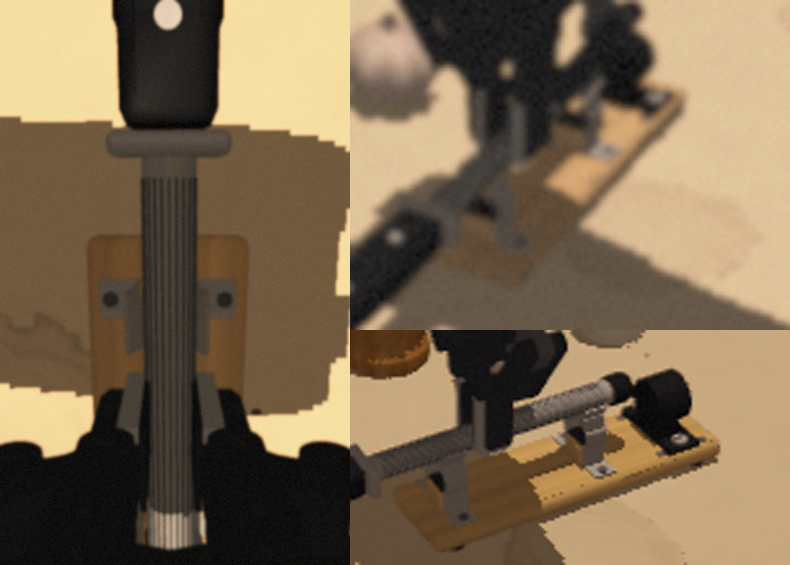

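The rod lies above both clips with the tip cap between the cup-side clip and the cup. Now I press down gently.

Request:
{"name": "servo_tool", "arguments": {
  "targets": [0,0,0.05,0,0,0,-1,0,0,0.05,0,0,0,-1,0,0,0.05,0,0,0,-1,0,0,0,0,0,0,-1]
}}

```text
time_s: 12.65
tool_pos: [0.6011, -0.1879, 0.0513]
orientation: [180.0, 0.0, 88.9]
force: [-4.5, 0.5, 5.1]
finger_gap: 0.0113
gripper_force: 59.6
```

Request:
{"name": "servo_tool", "arguments": {
  "targets": [0,0,0.04,0,0,0,-1,0,0,0.03,0,0,0,-1,0,0,0,0,0,0,-1]
}}

```text
time_s: 12.95
tool_pos: [0.6014, -0.1881, 0.0498]
orientation: [179.9, 0.0, 88.9]
force: [-4.7, 0.9, 8.8]
finger_gap: 0.0115
gripper_force: 60.0
```

Request:
{"name": "servo_tool", "arguments": {
  "targets": [0,-0.03,0,0,0,0,-1,0,0,0,0,0,0,-1]
}}

```text
time_s: 13.15
tool_pos: [0.601, -0.188, 0.0498]
orientation: [179.9, 0.0, 88.9]
force: [-2.5, 0.1, 6.4]
finger_gap: 0.0112
gripper_force: 59.6
```

```bash
python3 -c "
from h import *
s=r.get_state();print(s['tool_pos'],s['force'],s['wrist_torque'])"
```

```text
[ 0.60103558 -0.18804672  0.0498216 ] [-2.4559516   0.1350273   6.35331255] [-0.1060823   0.55700891 -0.07204354]
```

Request:
{"name": "servo_tool", "arguments": {
  "targets": [0,-0.03,0.03,0,0,0,-1,0,0,0.02,0,0,0,-1,0,0,0,0,0,0,-1]
}}

```text
time_s: 13.45
tool_pos: [0.6009, -0.1881, 0.0491]
orientation: [179.8, 0.1, 88.9]
force: [-1.2, 0.1, 8.1]
finger_gap: 0.0115
gripper_force: 59.9
```

Request:
{"name": "servo_tool", "arguments": {
  "targets": [0,0,0.03,0,0,0,-1,0,0,0.02,0,0,0,-1,0,0,0,0,0,0,-1]
}}

```text
time_s: 13.75
tool_pos: [0.6009, -0.188, 0.0475]
orientation: [179.8, 0.1, 88.9]
force: [-1.8, -0.1, 8.3]
finger_gap: 0.0113
gripper_force: 59.9
```

Request:
{"name": "servo_tool", "arguments": {
  "targets": [0,-0.02,0.03,0,0,0,-1,0,0,0.02,0,0,0,-1,0,0,0,0,0,0,-1]
}}

```text
time_s: 14.05
tool_pos: [0.6005, -0.1881, 0.0458]
orientation: [179.8, 0.1, 88.9]
force: [-1.0, -0.1, 5.6]
finger_gap: 0.0117
gripper_force: 59.7
```

Request:
{"name": "servo_tool", "arguments": {
  "targets": [0,0,0.03,0,0,0,-1,0,0,0.02,0,0,0,-1,0,0,0,0,0,0,-1]
}}

```text
time_s: 14.35
tool_pos: [0.6, -0.188, 0.0433]
orientation: [179.8, 0.0, 88.9]
force: [3.2, -1.0, -0.3]
finger_gap: 0.0116
gripper_force: 59.1
```

```bash
python3 -c "
from h import *
s=r.get_state();print(s['tool_pos'],s['force'],s['wrist_torque'])"
```

```text
[ 0.59998329 -0.1879685   0.04331512] [ 3.21785229 -1.0076206  -0.27112614] [-0.44016423 -0.71153677 -0.02112092]
```

Request:
{"name": "servo_tool", "arguments": {
  "targets": [0,0.04,0,0,0,0,-1,0,0,0.03,0,0,0,-1,0,0,0.02,0,0,0,-1,0,0,0,0,0,0,-1]
}}

```text
time_s: 14.75
tool_pos: [0.6, -0.1874, 0.0405]
orientation: [-180.0, -0.0, 88.9]
force: [3.6, -1.2, -4.7]
finger_gap: 0.0114
gripper_force: 58.5
```

Request:
{"name": "servo_tool", "arguments": {
  "targets": [0,0,0.03,0,0,0,-1,0,0,0.02,0,0,0,-1,0,0,0,0,0,0,-1]
}}

```text
time_s: 15.05
tool_pos: [0.6001, -0.1875, 0.0404]
orientation: [180.0, 0.0, 88.9]
force: [-1.1, -0.1, 5.4]
finger_gap: 0.0114
gripper_force: 59.7
```

```bash
python3 - <<'E'
from h import *
s=r.get_state();print(s['tool_pos'],s['orientation'],s['force'],s['wrist_torque'])
for n in ['scene','side']:
    q=shot(n); print([find(t,q,1) for t in ['steel','tip','handle']])
    if n=='scene': cv2.imwrite('pics/g6.png',cv2.resize(q['color'][220:330,250:450],(800,440),interpolation=cv2.INTER_CUBIC)[...,::-1])
E
```

```text
[ 0.60012396 -0.18749425  0.04038455] [1.79977212e+02 2.06197374e-03 8.89372260e+01] [-1.10084189 -0.12967155  5.41847374] [ 0.07713062  0.16499054 -0.08992349]
[[(0.75, array([ 0.5979, -0.2013,  0.0365]))], [(0.58, array([ 0.602 , -0.2833,  0.0402]))], [(0.63, array([ 0.6022, -0.0659,  0.0367]))]]
[[(0.62, array([ 0.5978, -0.2012,  0.0356]))], [], [(0.86, array([ 0.6021, -0.0671,  0.036 ]))]]
```

View pics/g6.png

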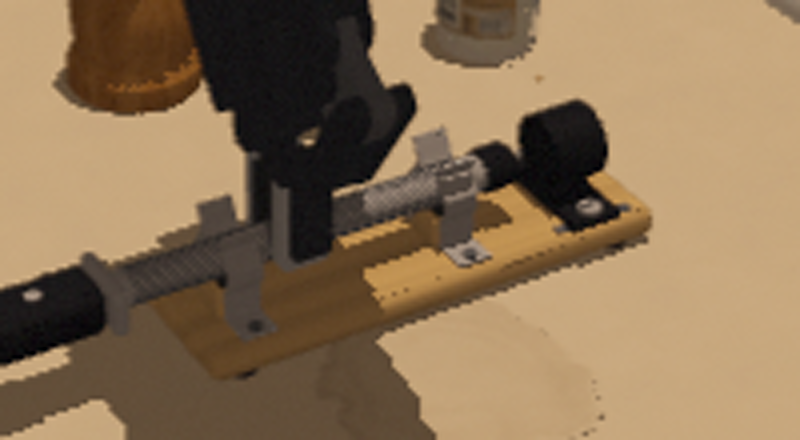

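Both clips have snapped round the rod, axis at 36 mm by the spotter and by TCP height. I relieve the down-force and slide toward the cup.

Request:
{"name": "servo_tool", "arguments": {
  "targets": [0,0,-0.02,0,0,0,-1,-0.03,0,0,0,0,0,-1,-0.05,0,0,0,0,0,-1,-0.05,0,0,0,0,0,-1,-0.05,0,0,0,0,0,-1]
}}

```text
time_s: 15.95
tool_pos: [0.6004, -0.1897, 0.0404]
orientation: [180.0, -0.2, 89.1]
force: [-0.0, 9.2, 5.1]
finger_gap: 0.0115
gripper_force: 59.5
```

Request:
{"name": "servo_tool", "arguments": {
  "targets": [-0.05,0,0,0,0,0,-1,-0.05,0,0,0,0,0,-1,-0.05,0,0,0,0,0,-1]
}}

```text
time_s: 16.25
tool_pos: [0.6003, -0.1941, 0.0404]
orientation: [180.0, -0.2, 89.1]
force: [-0.4, 8.6, 5.5]
finger_gap: 0.0116
gripper_force: 59.5
```

Request:
{"name": "servo_tool", "arguments": {
  "targets": [-0.05,0,0,0,0,0,-1,-0.05,0,0,0,0,0,-1,-0.05,0,0,0,0,0,-1]
}}

```text
time_s: 16.55
tool_pos: [0.6002, -0.1986, 0.0404]
orientation: [180.0, -0.2, 89.1]
force: [-0.3, 8.1, 5.6]
finger_gap: 0.0114
gripper_force: 59.6
```

Request:
{"name": "servo_tool", "arguments": {
  "targets": [-0.04,0,-0.03,0,0,0,-1,-0.05,0,0,0,0,0,-1]
}}

```text
time_s: 16.75
tool_pos: [0.6, -0.2019, 0.0405]
orientation: [-180.0, -0.2, 89.1]
force: [1.9, 5.9, -0.3]
finger_gap: 0.0112
gripper_force: 58.9
```

Request:
{"name": "servo_tool", "arguments": {
  "targets": [-0.04,0,0,0,0,0,-1,-0.04,0,0,0,0,0,-1]
}}

```text
time_s: 16.95
tool_pos: [0.6, -0.2041, 0.0405]
orientation: [-180.0, -0.2, 89.1]
force: [2.0, 7.9, -1.4]
finger_gap: 0.0113
gripper_force: 58.9
```

Request:
{"name": "servo_tool", "arguments": {
  "targets": [-0.04,0,0,0,0,0,-1,-0.03,0,0,0,0,0,-1]
}}

```text
time_s: 17.15
tool_pos: [0.5999, -0.2062, 0.0405]
orientation: [-180.0, -0.2, 89.1]
force: [2.2, 7.1, -0.9]
finger_gap: 0.0112
gripper_force: 59.0
```

Request:
{"name": "servo_tool", "arguments": {
  "targets": [-0.03,0.02,0,0,0,0,-1,-0.03,0,0,0,0,0,-1]
}}

```text
time_s: 17.35
tool_pos: [0.6, -0.2077, 0.0404]
orientation: [-179.9, -0.2, 89.1]
force: [-0.2, 7.4, 1.3]
finger_gap: 0.0114
gripper_force: 59.2
```

Request:
{"name": "servo_tool", "arguments": {
  "targets": [-0.03,0,0,0,0,0,-1,-0.03,0,0,0,0,0,-1]
}}

```text
time_s: 17.55
tool_pos: [0.6, -0.2096, 0.0405]
orientation: [-179.9, -0.2, 89.1]
force: [0.5, 8.0, 1.6]
finger_gap: 0.0116
gripper_force: 59.2
```

Request:
{"name": "servo_tool", "arguments": {
  "targets": [-0.03,0,0,0,0,0,-1,-0.03,0,0,0,0,0,-1]
}}

```text
time_s: 17.75
tool_pos: [0.6, -0.2113, 0.0404]
orientation: [-179.9, -0.2, 89.1]
force: [0.2, 7.7, 0.5]
finger_gap: 0.0115
gripper_force: 59.2
```

Request:
{"name": "servo_tool", "arguments": {
  "targets": [-0.03,0,0,0,0,0,-1,-0.03,0,0,0,0,0,-1]
}}

```text
time_s: 17.95
tool_pos: [0.5999, -0.2131, 0.0404]
orientation: [-179.9, -0.2, 89.1]
force: [0.9, 7.7, 0.8]
finger_gap: 0.0113
gripper_force: 59.2
```

Request:
{"name": "servo_tool", "arguments": {
  "targets": [-0.03,0,0,0,0,0,-1,-0.03,0,0,0,0,0,-1]
}}

```text
time_s: 18.15
tool_pos: [0.5999, -0.2148, 0.0404]
orientation: [-179.9, -0.2, 89.1]
force: [0.2, 9.7, 2.4]
finger_gap: 0.0112
gripper_force: 59.2
```

Request:
{"name": "servo_tool", "arguments": {
  "targets": [-0.03,0,0,0,0,0,-1,-0.03,0,0,0,0,0,-1]
}}

```text
time_s: 18.35
tool_pos: [0.5999, -0.215, 0.0404]
orientation: [-179.9, -0.3, 89.1]
force: [-1.0, 12.8, 3.5]
finger_gap: 0.0116
gripper_force: 59.4
```

Request:
{"name": "servo_tool", "arguments": {
  "targets": [-0.02,0,0,0,0,0,-1,0,0,0,0,0,0,-1]
}}

```text
time_s: 18.55
tool_pos: [0.5999, -0.215, 0.0404]
orientation: [-179.9, -0.4, 89.2]
force: [-0.6, 12.1, 3.5]
finger_gap: 0.0113
gripper_force: 59.5
```

Firm stop with the tip about 74 mm from the seat, as expected. I relax, open and retreat.

Request:
{"name": "servo_tool", "arguments": {
  "targets": [0.03,0,0,0,0,0,-1,0.03,0,0,0,0,0,-1,0,0,0,0,0,0,0.2,0,0,0,0,0,0,0.2,0,0,0,0,0,0,0.2,0,0,0,0,0,0,0.2,0,0,0,0,0,0,0.2,0,0,0,0,0,0,0.2]
}}

```text
time_s: 19.35
tool_pos: [0.6, -0.2191, 0.041]
orientation: [180.0, 0.0, 88.9]
force: [0.5, 0.4, 0.3]
finger_gap: 0.0511
gripper_force: 0.0
```

Request:
{"name": "servo_tool", "arguments": {
  "targets": [0,0,-0.2,0,0,0,0.2,0,0,-0.5,0,0,0,0.2,0,0,-0.8,0,0,0,0.2,0,0,-1,0,0,0,0.2,0,0,-1,0,0,0,0.2,0,0,-1,0,0,0,0.2,0,0,-0.5,0,0,0,0.2,0,0,0,0,0,0,0.2]
}}

```text
time_s: 20.15
tool_pos: [0.6014, -0.2191, 0.1946]
orientation: [179.7, 0.1, 88.9]
force: [0.4, 0.5, -0.3]
finger_gap: 0.0511
gripper_force: 0.0
```

```bash
python3 - <<'E'
from h import *
s=r.get_state();print(s['tool_pos'],s['force'])
for n in ['scene','wrist','side']:
    q=shot(n); print(n,[find(t,q,1) for t in ['steel','tip','handle','seat']])
    if n=='scene': a=cv2.resize(q['color'][220:330,250:450],(800,300),interpolation=cv2.INTER_CUBIC)
    if n=='wrist': b=cv2.resize(q['color'],(400,300))
    if n=='side': c=cv2.resize(q['color'][200:320,260:420],(400,300),interpolation=cv2.INTER_CUBIC)
cv2.imwrite('pics/g7.png',np.vstack([a,np.hstack([b,c])])[...,::-1])
E
```

```text
[ 0.60144253 -0.21912302  0.19459684] [ 0.38650038  0.52977848 -0.29000305]
scene [[(0.76, array([ 0.6001, -0.2319,  0.0397]))], [(0.89, array([ 0.6023, -0.3091,  0.0361]))], [(0.87, array([ 0.5998, -0.0945,  0.0371]))], [(0.58, array([ 0.5942, -0.2353,  0.0282]))]]
wrist [[(0.73, array([ 0.6011, -0.2284,  0.0363]))], [(0.76, array([ 0.5969, -0.31  ,  0.0333]))], [(0.62, array([ 0.602 , -0.099 ,  0.0363]))], [(0.57, array([ 0.601 , -0.2392,  0.0363]))]]
side [[(0.66, array([ 0.6018, -0.2283,  0.0375]))], [(0.68, array([ 0.5983, -0.3124,  0.0389]))], [(0.73, array([ 0.6028, -0.0951,  0.037 ]))], [(0.88, array([ 0.5936, -0.2358,  0.0407]))]]
```

View pics/g7.png

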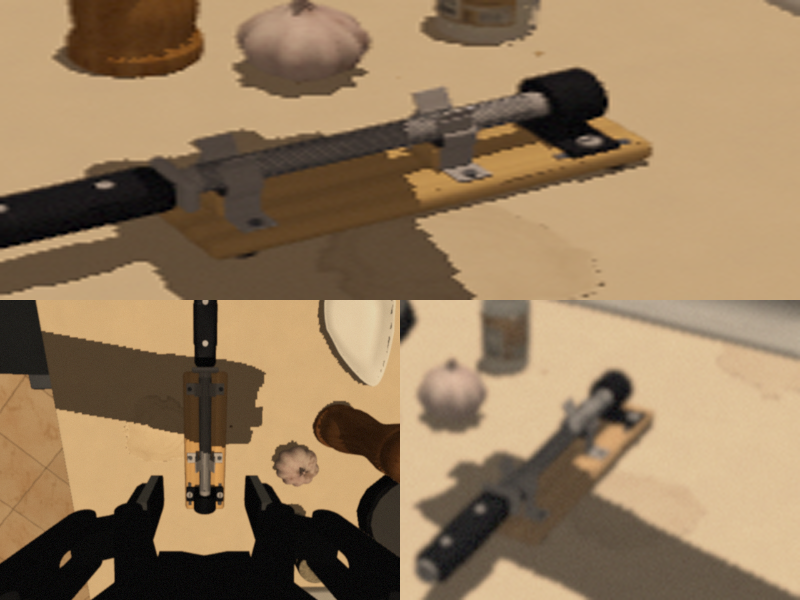

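The tip cap is fully inside the cup (silver meets the cup face at about (550,100)). Both clips hold the rod, and the garlic, jar and mill look undisturbed.

```bash
python3 -c "
from rig import r
print(r.hand_in())"
```

```text
the job is handed in; nothing more can be done
None
```

The honing steel is snapped into both clips with its tip home against the bottom of the cup (about 5 N of push at the stop), the other things were left alone, and the job was handed in at about 20 s; no verdict came back.

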